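# Shim the rocking dial gauge level

## Task

The dial thickness gauge leans and rocks because the foot nearest the wooden wedge is too short. Push the wedge, thin end first, along the bench and under that short foot until the gauge stands level on all its feet and the rocking stops. Push only the wedge, do not pick it up, leave the gauge where it stands without touching it, and leave the things round about where they are.

Things in the scene. Friction and masses are not known exactly. Their poses are not given: they have to be found in the camera images.
- gauge: Loose dial gauge, about 0.9 kg: round grey base 190 mm across on four black ball feet, column, arm and dial, 190 mm high. Origin: under the base's centre, at bench level when level; x from the short foot to the column (x = +50 mm), z up out of the base. Level, the base's underside is 20 mm and its top 38 mm above the bench; the dial hangs over x = -20 to -40 mm, 130 to 190 mm high.
- short_foot (a point): Centre of the short ball foot (radius 14 mm), at x = -80 mm, z = 22 mm in the gauge's frame. It is 8 mm too short and the gauge is heavier on this side, so at the start the gauge leans 0.1 rad (6 degrees) towards it, with this foot on the bench.
- far_foot (a point): Centre of the opposite ball foot (radius 14 mm), at x = +80 mm, z = 14 mm in the gauge's frame. At the start it hangs about 8 mm clear of the bench; it comes down onto it when the gauge is level. The other two feet, at y = +80 and -80 mm, stand on the bench throughout.
- wedge: Loose wooden wedge, 60 g, 90 mm long (x), 46 mm wide (y), flat below, its top one even slope. Origin at the centre of its underside; its x axis points to the thin end.
- wedge_nose (a point): Middle of the wedge's thin end (1.5 mm high), on its underside, x = +45 mm in the wedge's frame. At the start 25 to 50 mm short of the short foot's centre, up to 8 mm off to a side and 0.15 rad askew. The gauge comes level when it is about 35 mm past the foot's centre; pushed on from there, the push gets harder and the gauge begins to slide along with the wedge.
- wedge_heel (a point): Middle of the wedge's thick end, a square upright face 18 mm high and 46 mm wide, on its underside, x = -45 mm in the wedge's frame; it faces roughly to the robot. Driving the wedge under the foot takes a few newtons here.
- linen_tape: Roll of tan tape lying flat, 66 mm across, 19 mm high, to the left (+y side) of the wedge; origin at the centre of its underside. A bystander.
- beeswax: Round yellow-brown cake of beeswax, 38 mm across, 12 mm high, on the left of the gauge; origin at the centre of its underside. A bystander.
- thread_spool: Upright white thread spool, 44 mm across, 60 mm high, to the right (-y side) of the wedge; origin at the centre of its underside. A bystander.
- tape_measure: Round red tape measure lying flat, 51 x 66 mm, 19 mm high, on the right of the gauge; origin at the centre of its underside. A bystander.
Not all that is in view belongs to the job. Several things have the shape of the gauge; the one meant has the colours described above.

How it is judged:
By the outcome, as a careful person would: the job done as asked, in the order asked, and still so for the second after the job is handed in, with the robot touching nothing.
It also fails if it takes over 42 s, if anything falls off the work surface, if the arm or the gripper's body presses on something with over 40 N, if the wrist force passes 120 N, or if a joint passes its speed limit or range.

## Robot

A 7-joint arm with a two-finger parallel gripper is mounted at the origin on the work surface; the furniture and walls round the work are solid. World frame = base frame: x ahead of the robot, y to its left, z up, the work surface at z = 0. Lengths are in m, angles in rad, forces in N, time in s.
With the tool pointing down it reaches from about 0.4 to 0.85 m from the base axis. Payload 10.4 kg.
Tool frame: the origin (TCP) lies on the centre line of the jaws, within the pads' length; the fingertips stand 22 mm ahead of it and the grasp point (between the pads) lies 3 mm ahead of it; x points along the fingers, y is the direction in which the jaws open and shut, and the axes are right-handed (so a half turn about x gives the same grasp; the last joint's range is limited). The gripper opens to 87 mm and grips with 3 to 60 N. Pads are 19 mm wide; open, the fingers measure 117 mm over their backs; the gripper's body (75 mm by 190 mm) begins 51 mm behind the grasp point.
Start: joints at [-1.15, 0.332, -0.065, 1.46, 0.022, 1.35, -0.088], TCP at [0.268, 0.564, 0.217] pointing down, gripper open.
Joint ranges: [-2.6, 2.6], [-0.5, 2.12], [-1.47, 1.34], [0.16, 2.42], [-1.27, 4.41], [0.06, 2.06], [-2.6, 2.6]. Speed limits (rad/s): [2.22, 2.22, 2.79, 2.79, 3.14, 3.14, 3.14].

## Interface

Orientations are given as a unit quaternion [x, y, z, w].
In Python, from bench import * gives the robot as it stands.
- The arm moves only by the tool arm_command, never from a script. Its argument "targets" is one flat list of numbers, 7 for each row, row after row: the turn, a rotation vector about the tool's x, y, z in units of 45 degrees (1.0 is 45 degrees), then the shift along the tool's x, y, z in units of 25 mm (1.0 is 25 mm), then the opening, from 0 (shut) to 1 (fully open). In form: [wx, wy, wz, tx, ty, tz, fingers, wx, wy, wz, tx, ty, tz, fingers, ...]. A call has 1 to 12 rows; each row shifts and turns the pose as measured when the row begins, along the tool's axes as they then stand; what a row does not reach is not made up. A row lasts 1/12 s, in which the tool goes at most 41.7 mm and 7.16 degrees, less where a joint would pass 70% of its speed; a pose out of reach is approached as far as the arm can. A call with a number of a shift or a turn outside -1 to 1 is refused whole. A call with a gripper value outside its range is refused whole. The fingers move at their own pace and stop on an object; "newtons" is the grip in N (left out, the last holds). Time passes only in rows, so rows that do not move let the fingers close. It gives the time, the measured TCP pose, the force and the opening at its end, in the units of the state.
- read_state(): the state, without advancing time (a new reading comes with each control period).
- camera(name): name is "scene" or "top" or "wrist"; returns the picture (384x512x3 uint8, red, green, blue); there is no depth.
- calibration(name): a dict with "camera_matrix" (3x3 intrinsics, pixels), "D" ([k1, k2, p1, p2, k3] as OpenCV has them; the pictures are not rectified), "R" (3x3) and "t" (3): a world point X has camera coordinates R X + t; the wrist camera has in their place "tool_from_camera" (4x4, takes a point from camera to tool coordinates, whose origin is the TCP and whose axes are the tool frame's). Camera axes: x right, y down, z forward; pixel columns grow to the right and rows downward; lengths in m; the calibration is good to about 2 mm. A picture is of the moment at which its call begins: read the wrist's pose just before it. calibration takes no time and is no camera call.
- close_job(): hands the job in, once; it reports no verdict.
The state is a dict: "time": time; "joint_positions": joint angles; "joint_vel": joint speeds; "joint_torque": joint torques, N m; "ee_pos": TCP position; "eef_rot": TCP orientation; "ft_force": force on the tool from outside, world axes, zero at the start; "torque": the same for the moment, N m; "width": finger opening in m.
Only numpy, scipy, OpenCV 4.12 (cv2) and the standard library are available. Lean on these libraries where they do the work, as an engineer would, in place of code of your own. Each camera call takes 0.05 s, during which the arm holds its last target.

## Working session

There is one attempt and no reset: what is moved stays moved. The work goes in short steps, Python scripts to look and compute and a tool call to move; the robot and the scene stay as the last step left them, time stands still between calls to the robot, and variables do not carry over. Pictures are saved under pics/ and viewed, and the job is handed in when it is done.

Besides the shell and the picture viewer there is one more tool, called after ">>>" by a JSON object that holds its "method" and its "body", one argument or row to a line. arm_command: Moves the arm, as the interface text tells. Shifts and turns lie within -1 to 1; 1 stands for 25 mm of shift or 45 degrees of turn. Its arguments: {"type":"object","properties":{"targets":{"type":"array","items":{"type":"number","minimum":-1,"maximum":1}},"newtons":{"type":"number"}},"required":["targets"]}

```bash
mkdir -p pics; python3 - <<'E'
from bench import *
import cv2,json
s=read_state();print({k:(np.round(v,3).tolist() if hasattr(v,'__len__') else v) for k,v in s.items()} if 'np' in globals() else s)
for n in ("scene","top"):
    cv2.imwrite(f"pics/{n}0.png",camera(n)[:,:,::-1]); print(n,calibration(n))
E
```

```text
{'time': 0.0, 'joint_positions': array([-1.14957522,  0.33286254, -0.0647029 ,  1.46096916,  0.02165082,
        1.34988824, -0.08848084]), 'joint_vel': array([-0.00205477, -0.00104144,  0.000287  ,  0.00014563,  0.00105552,
        0.00043231,  0.00264697]), 'joint_torque': array([ 8.09880657e-05, -6.23257613e+01,  2.46001157e-02, -3.89907718e+01,
       -6.13487069e-02,  3.99254076e-02,  1.06982552e-04]), 'ee_pos': array([0.26821818, 0.56407405, 0.2158465 ]), 'eef_rot': array([ 0.15511013,  0.68984271, -0.15611163,  0.68970069]), 'ft_force': array([-0.93908852, -0.31189005,  0.26926422]), 'torque': array([-0.01330732,  0.00631482,  0.00798114]), 'width': 0.08682277004968891}
scene {'camera_matrix': array([[492.69290069,   0.        , 251.76916343],
       [  0.        , 492.69290069, 195.80183356],
       [  0.        ,   0.        ,   1.        ]]), 'D': array([0.00252604, 0.        , 0.        , 0.        , 0.        ]), 'R': array([[ 0.86740607, -0.49739406,  0.01434803],
       [-0.37310169, -0.66919017, -0.64263493],
       [ 0.32924435,  0.55207216, -0.76603817]]), 't': array([-0.51289141,  0.27196825,  1.22654324])}
top {'camera_matrix': array([[349.1077363 ,   0.        , 256.19814451],
       [  0.        , 349.1077363 , 190.85763995],
       [  0.        ,   0.        ,   1.        ]]), 'D': array([0.00459788, 0.        , 0.        , 0.        , 0.        ]), 'R': array([[ 0.02829721, -0.99959311,  0.00358894],
       [-0.99916487, -0.02839059, -0.02938599],
       [ 0.02947593, -0.0027544 , -0.9995617 ]]), 't': array([-0.01341522,  0.60948988,  0.92294232])}
```

View pics/scene0.png

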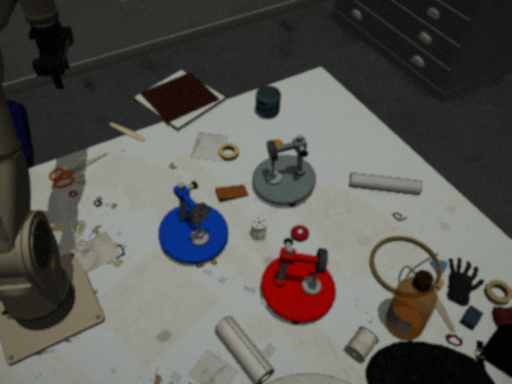

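View pics/top0.png

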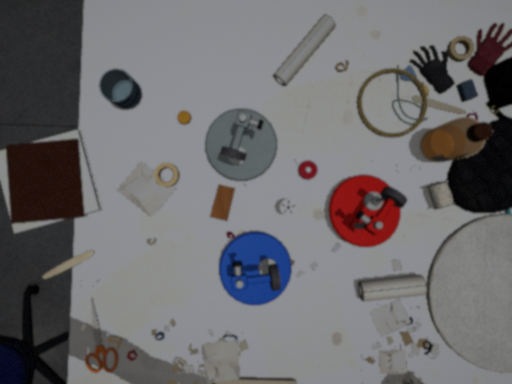

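The pictures show three gauge-shaped things in the top view: grey at (241,144), blue at (255,268) and red at (365,210). Grey matches the description. The brown wedge is at (222,202), the linen tape at (167,175), the spool at (285,206), the beeswax at (184,117) and the red tape measure at (308,170). The brown board at (45,180) is not the wedge.

```bash
cat > h.py <<'E'
from bench import *
import cv2, numpy as np
from scipy.spatial.transform import Rotation as Ro
def ray(name,uv,z):
    c=calibration(name); p=cv2.undistortPoints(np.array(uv,float).reshape(-1,1,2),c["camera_matrix"],c["D"]).reshape(-1,2)
    d=np.c_[p,np.ones(len(p))]@c["R"]; o=-c["R"].T@c["t"]
    return o+d*((z-o[2])/d[:,2])[:,None]
def proj(name,X):
    c=calibration(name); return cv2.projectPoints(np.array(X,float).reshape(-1,1,3),cv2.Rodrigues(c["R"])[0],c["t"],c["camera_matrix"],c["D"])[0].reshape(-1,2)
E
python3 - <<'E'
from h import *
im=cv2.imread("pics/top0.png"); 
for n,uv,z in [("grey",(241,144),.03),("blue",(255,268),.03),("tape",(167,175),.019),("spool",(285,206),.06),("wax",(184,117),.012),("meas",(308,170),.019),("wedge",(222,202),.01)]:
    print(n,ray("top",[uv],z).round(3))
hsv=cv2.cvtColor(im,cv2.COLOR_BGR2HSV); print(hsv[202,222],hsv[190,222],hsv[213,220],hsv[144,215])
m=cv2.inRange(hsv,(4,110,60),(16,255,200)); m[:,:190]=0;m[:,260:]=0;m[:170]=0;m[230:]=0
k=max(cv2.findContours(m,0,1)[0],key=cv2.contourArea); r=cv2.minAreaRect(k); print(r,cv2.contourArea(k)); b=cv2.boxPoints(r)
print(b, ray("top",b,.009).round(4), ray("top",[r[0]],.009))
# grey base
m2=cv2.inRange(hsv,(60,0,80),(110,60,165)); m2[:100]=0;m2[190:]=0;m2[:,:200]=0;m2[:,282:]=0
k=max(cv2.findContours(m2,0,1)[0],key=cv2.contourArea); e=cv2.fitEllipse(cv2.convexHull(k)); print(e, ray("top",[e[0]],.035))
v=im[90:245,150:320].copy(); cv2.imwrite("pics/crop0.png",cv2.resize(v,None,fx=4,fy=4,interpolation=2)[:600,:800])
v=cv2.imread("pics/scene0.png")[125:250,200:340]; cv2.imwrite("pics/crop1.png",cv2.resize(v,None,fx=4.5,fy=4.5,interpolation=2))
E
```

```text
grey [[0.731 0.047 0.03 ]]
blue [[0.409 0.001 0.03 ]]
tape [[0.645 0.241 0.019]]
spool [[ 0.572 -0.07   0.06 ]]
wax [[0.802 0.202 0.012]]
meas [[ 0.668 -0.132  0.019]]
wedge [[0.577 0.094 0.01 ]]
[ 13 171  94] [ 13 164  95] [ 13 169  95] [ 90  23 100]
((221.97059631347656, 202.11766052246094), (15.037208557128906, 31.28709602355957), 14.03624439239502) 423.0
[[210.88237 215.4706 ]
 [218.4706  185.11766]
 [233.05882 188.76472]
 [225.4706  219.11766]] [[0.5407 0.1226 0.009 ]
 [0.6221 0.105  0.009 ]
 [0.6135 0.0658 0.009 ]
 [0.5321 0.0835 0.009 ]] [[0.57701524 0.09422692 0.009     ]]
((249.19366455078125, 142.9311981201172), (93.82537841796875, 97.43269348144531), 25.471477508544922) [[0.73319093 0.02571462 0.035     ]]
```

View pics/crop0.png

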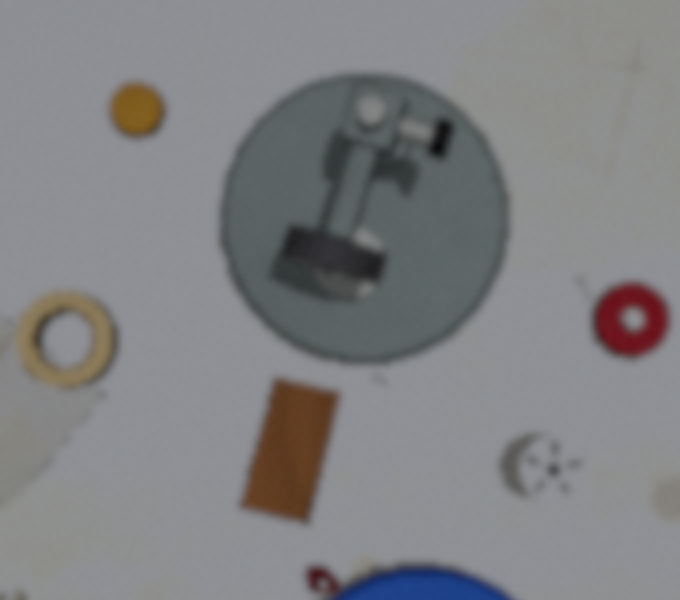

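View pics/crop1.png

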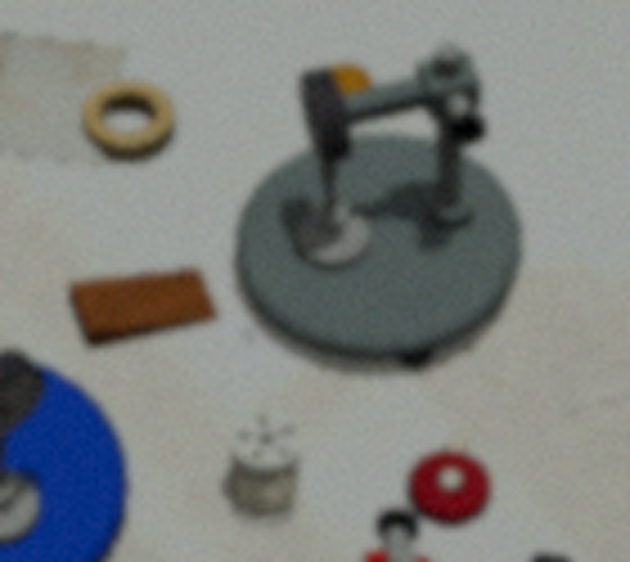

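```bash
python3 - <<'E'
from h import *
im=cv2.imread("pics/top0.png"); hsv=cv2.cvtColor(im,cv2.COLOR_BGR2HSV)
m=cv2.inRange(hsv,(4,110,50),(18,255,220)); m[:,:190]=0;m[:,260:]=0;m[:170]=0;m[230:]=0
k=max(cv2.findContours(m,0,1)[0],key=cv2.contourArea); b=cv2.boxPoints(cv2.minAreaRect(k))
b=b[np.argsort(b[:,1])]; nose=b[:2].mean(0); heel=b[2:].mean(0)
N=ray("top",[nose],.0015)[0]; H=ray("top",[heel],.018)[0]
print("top nose",N.round(4),"heel",H.round(4),np.linalg.norm((N-H)[:2]),"ang",np.arctan2(*(N-H)[[1,0]]))
# scene view, from crop1 px/4.5+(200,125)
cr=lambda x,y:(x/4.5+200,y/4.5+125)
print("scene nose",ray("scene",[cr(198,270),cr(215,318)],.0015).round(4),"heel bottom",ray("scene",[cr(92,345)],0).round(4),"heel top",ray("scene",[cr(70,284),cr(88,324)],.018).round(4))
C=ray("top",[(241.3,144.4)],.038)[0]; print("C",C)
a=ray("top",[(340/4+150,235/4+90),(362/4+150,150/4+90)],.175); d=a[1]-a[0]; th=np.arctan2(d[1],d[0]); print("arm ang",th)
# column top
print("coltop",ray("top",[(371/4+150,108/4+90)],.19))
x=np.array([np.cos(th),np.sin(th)]); F=C[:2]-.078*x; print("foot",F)
r=(N-F.tolist().__add__([0]) if 0 else N[:2]-F); print("nose rel foot in gauge axes",r@x, r@np.array([-x[1],x[0]]))
s=read_state(); R=Ro.from_quat(s["eef_rot"]).as_matrix(); print(R.round(3)); print(s["time"])
print(calibration("wrist"))
E
```

```text
top nose [0.6181 0.086  0.0015] heel [0.5368 0.1021 0.018 ] 0.08283176723566205 ang -0.1958481958417629
scene nose [[0.6247 0.1055 0.0015]
 [0.6139 0.0633 0.0015]] heel bottom [[0.533  0.0835 0.    ]] heel top [[0.5381 0.1231 0.018 ]
 [0.5326 0.087  0.018 ]]
C [0.72827006 0.04602064 0.038     ]
arm ang -0.22235039488870587
coltop [[0.76324912 0.03797359 0.19      ]]
foot [0.65219027 0.06322142]
nose rel foot in gauge axes -0.03831577818046143 0.014696665774988179
[[-0.     0.429  0.903]
 [-0.001  0.903 -0.429]
 [-1.    -0.001  0.   ]]
0.1
{'camera_matrix': array([[271.01399879,   0.        , 257.88790979],
       [  0.        , 271.01399879, 194.34212001],
       [  0.        ,   0.        ,   1.        ]]), 'D': array([-0.00943084,  0.        ,  0.        ,  0.        ,  0.        ]), 'tool_from_camera': array([[-1.32292790e-04, -3.02429410e-01,  9.53171776e-01,
        -1.67902201e-01],
       [ 9.99999984e-01, -1.51602658e-04,  9.06905633e-05,
         1.10438705e-03],
       [ 1.17075882e-04,  9.53171773e-01,  3.02429425e-01,
        -8.53238466e-02],
       [ 0.00000000e+00,  0.00000000e+00,  0.00000000e+00,
         1.00000000e+00]])}
```

>>> {"method": "arm_command", "body": {
  "targets": [-0.08,0,0,0,-0.8,1,0.1,-0.08,0,0,0,-0.8,1,0.1,-0.08,0,0,0,-0.8,1,0.1,-0.08,0,0,0,-0.8,1,0.1,0,0,0,0,-0.8,1,0.1,0,0,0,0,-0.8,1,0.1,0,0,0,0,-0.8,1,0.1,0,0,0,0,-0.8,1,0.1]
}}

```text
time: 0.77
ee_pos: [0.4163, 0.3554, 0.2113]
eef_rot: [0.056, 0.707, -0.06, 0.702]
ft_force: [-0.2, 0.4, -0.4]
width: 0.0417
```

>>> {"method": "arm_command", "body": {
  "targets": [-0.01,0,0,0.2,-0.9,0.45,0.1,-0.01,0,0,0.2,-0.9,0.45,0.1,-0.01,0,0,0.2,-0.9,0.45,0.1,-0.01,0,0,0.2,-0.9,0.45,0.1,0,0,0,0.2,-0.9,0.45,0.1,0,0,0,0.2,-0.9,0.45,0.1,0,0,0,0.2,-0.9,0.45,0.1,0,0,0,0.2,-0.9,0.45,0.1,0,0,0,0.2,-0.9,0.45,0.1,0,0,0,0.2,-0.9,0.45,0.1,0,0,0,0,0,0,0.1]
}}

```text
time: 1.68
ee_pos: [0.4998, 0.0955, 0.1569]
eef_rot: [0.047, 0.709, -0.053, 0.702]
ft_force: [0.3, -0.4, -0.4]
width: 0.0088
```

```bash
cat >> h.py <<'E'
def wcal():
    c=calibration("wrist"); s=read_state(); T=np.eye(4); T[:3,:3]=Ro.from_quat(s["eef_rot"]).as_matrix(); T[:3,3]=s["ee_pos"]
    return c,T@c["tool_from_camera"],s
def wray(c,W,uv,z):
    p=cv2.undistortPoints(np.array(uv,float).reshape(-1,1,2),c["camera_matrix"],c["D"]).reshape(-1,2)
    d=np.c_[p,np.ones(len(p))]@W[:3,:3].T; o=W[:3,3]
    return o+d*((np.array(z)-o[2])/d[:,2])[:,None]
def shot(tag):
    c,W,s=wcal(); im=camera("wrist")[:,:,::-1]; cv2.imwrite(f"pics/{tag}.png",im); np.save(f"pics/{tag}.npy",W)
    z=Ro.from_quat(s["eef_rot"]).as_matrix()
    print("t",s["time"],"pos",s["ee_pos"].round(4),"yaw",np.arctan2(z[1,2],z[0,2]).round(4),"down",z[:,0].round(3),"F",s["ft_force"].round(2),"w",round(s["width"],4))
    return im
E
python3 - <<'E'
from h import *
im=shot("w1"); cv2.imwrite("pics/w1b.png",cv2.resize(im,None,fx=1.5,fy=1.5))
E
```

```text
t 1.6833 pos [0.4998 0.0955 0.1569] yaw -0.1419 down [-0.011 -0.008 -1.   ] F [ 0.33 -0.45 -0.44] w 0.0088
```

View pics/w1b.png

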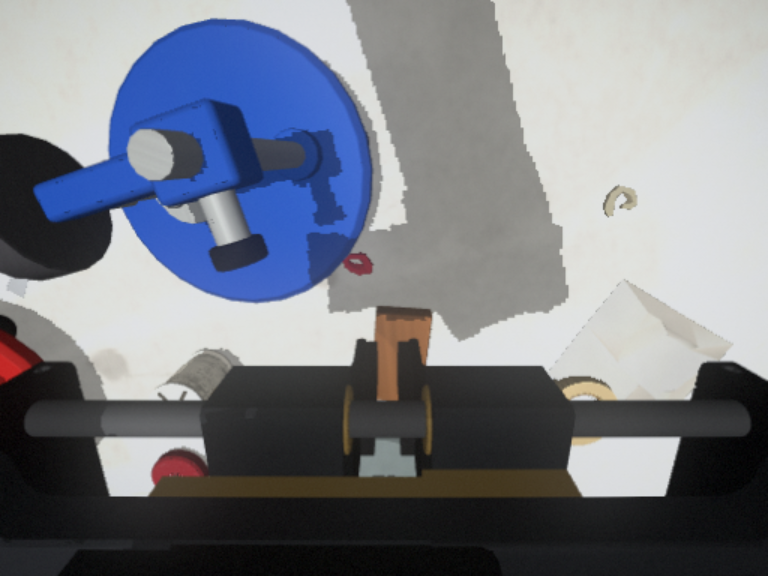

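```bash
python3 - <<'E'
from h import *
cr=lambda x,y:(x/4.5+200,y/4.5+125)
A=ray("scene",[cr(334,238)],.040)[0];B=ray("scene",[cr(450,214)],.044)[0]
print(A,B,np.arctan2(*(B-A)[[1,0]]))
C=ray("scene",[cr(380,239)],.038);print("C scene rough",C)
# base ellipse in scene
im=cv2.imread("pics/scene0.png");v=im[125:250,200:340];hsv=cv2.cvtColor(v,cv2.COLOR_BGR2HSV)
print(hsv[60,100],hsv[50,60],hsv[20,20])
W=np.load("pics/w1.npy");c=calibration("wrist")
px=np.array([[377,308],[432,310],[378,317],[431,320]])/1.5
print(wray(c,W,px,[0,0,.018,.018]).round(4)); print(wray(c,W,px,[.018,.018,0,0]).round(4))
w=cv2.imread("pics/w1.png")[190:290,225:325]; cv2.imwrite("pics/w1c.png",cv2.resize(w,None,fx=6,fy=6,interpolation=2))
E
```

```text
[0.699896   0.05698147 0.04      ] [0.77619245 0.03487534 0.044     ] -0.28201759989596836
C scene rough [[0.72696994 0.04296967 0.038     ]]
[87 29 89] [83 38 88] [ 25  39 145]
[[0.5297 0.0829 0.    ]
 [0.5379 0.1289 0.    ]
 [0.5312 0.0841 0.018 ]
 [0.5397 0.1262 0.018 ]]
[[0.5235 0.0844 0.018 ]
 [0.5313 0.1279 0.018 ]
 [0.5378 0.0826 0.    ]
 [0.5468 0.1271 0.    ]]
```

View pics/w1c.png

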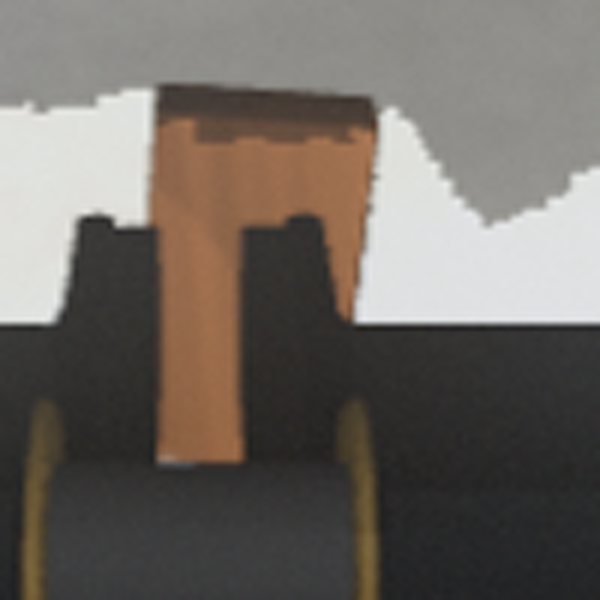

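```bash
python3 - <<'E'
from h import *
im=cv2.imread("pics/top0.png");g=im[:,:,2]
m=np.uint8(g<113)*255; m[:100]=0;m[184:]=0;m[:,:198]=0;m[:,284:]=0
k=max(cv2.findContours(m,0,1)[0],key=cv2.contourArea);h=cv2.convexHull(k);e=cv2.fitEllipse(h);print(e,cv2.boundingRect(h))
C=ray("top",[e[0]],.037)[0];print(C)
# rim points measured on top-rim heights, refit circle with tilt
P=h.reshape(-1,2)+0.0
x0=np.array([.96,-.25])
Q=ray("top",P,.037)
for _ in range(3):
    cc=Q[:,:2].mean(0) if _==0 else c0
    z=.0378+.1*((Q[:,:2]-cc)@x0); z=np.where((Q[:,:2]-cc)@x0>0,z,z)
    Q=np.array([ray("top",[p],zz)[0] for p,zz in zip(P,z)])
    A=np.c_[2*Q[:,:2],np.ones(len(Q))];s=np.linalg.lstsq(A,(Q[:,:2]**2).sum(1),rcond=None)[0];c0=s[:2];print(c0,np.sqrt(s[2]+c0@c0))
s=cv2.imread("pics/scene0.png")[130:215,240:330];cv2.imwrite("pics/s2.png",cv2.resize(s,None,fx=8,fy=7,interpolation=2)[:600,:800])
t=im[100:190,195:285];cv2.imwrite("pics/t2.png",cv2.resize(t,None,fx=6.6,fy=6.6,interpolation=2))
E
```

```text
((240.56942749023438, 144.36599731445312), (72.4400863647461, 73.09571075439453), 18.618703842163086) (205, 108, 72, 73)
[0.72846572 0.04796453 0.037     ]
[0.72767733 0.04815595] 0.094004498633397
[0.72762383 0.04812856] 0.0939689353311458
[0.72762419 0.04812865] 0.09396922673056433
```

View pics/t2.png

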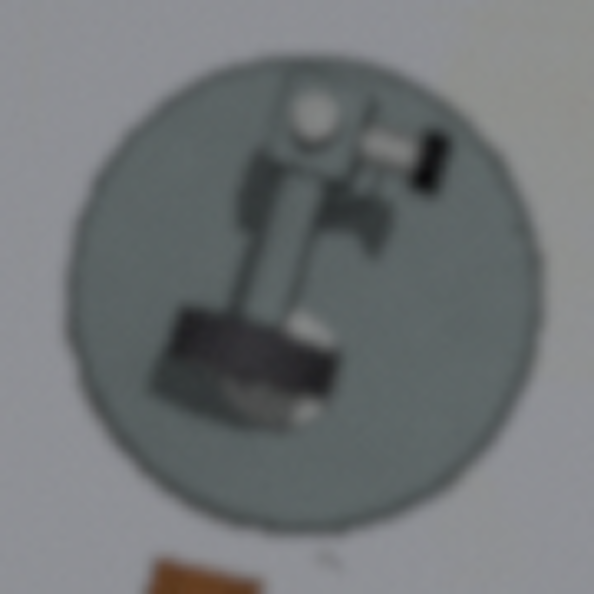

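View pics/s2.png

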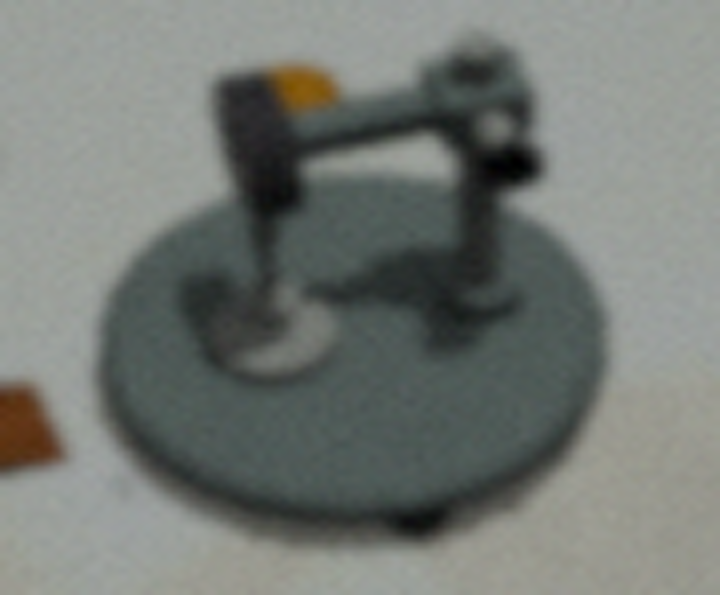

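```bash
python3 - <<'E'
from h import *
C=np.array([.7277,.048])
f=ray("scene",[(292.3,204.6)],.006)[0];print("yfoot",f)
B=ray("scene",[(300.25,173.3)],.044)[0];A=ray("scene",[(274,177.4)],.041)[0];print("col",B,"anvil",A)
T=ray("top",[(195+315/6.6,100+112/6.6)],.195)[0];print("coltop",T)
for p in (B,T):
    d=p[:2]-C;print(np.hypot(*d),np.arctan2(d[1],d[0]))
d=C-A[:2];print(np.arctan2(d[1],d[0]),np.hypot(*d))
for th in (-.2,-.23,-.27):
    x=np.array([np.cos(th),np.sin(th)]);y=np.array([-x[1],x[0]])
    F=C-.078*x; r=np.array([.6225,.0885])-F; O=C+.0038*x; print(th,"foot",F,"nose",r@x,r@y,"yfoot pred",O-.08*y)
E
```

```text
yfoot [ 0.70867417 -0.03281341  0.006     ]
col [0.77518078 0.0319944  0.044     ] anvil [0.69982419 0.05821679 0.041     ]
coltop [0.7621067  0.03781422 0.195     ]
0.050105923177316256 -0.32513341128546314
0.03588274122979965 -0.2878203485189866
-0.35130740100775143 0.029689118795723127
-0.2 foot [0.65125481 0.06349621] nose -0.03314911188609861 0.01879268280292984 yfoot pred [ 0.71553071 -0.03116027]
-0.23 foot [0.65175402 0.06578225] nose -0.03366279445774056 0.015450253521815855 yfoot pred [ 0.71316173 -0.03075963]
-0.27 foot [0.65252587 0.06880505] nose -0.034191321483589276 0.01097257416315355 yfoot pred [ 0.71002381 -0.03011525]
```

```bash
python3 - <<'E'
from h import *
im=cv2.imread("pics/top0.png")[225:310,210:300];cv2.imwrite("pics/t3.png",cv2.resize(im,None,fx=6.5,fy=6.5,interpolation=2))
c=calibration("wrist");W=np.load("pics/w1.npy")
for z in (.05,.1,.13,.16,.19): 
    X=wray(c,W,np.array([[240,268],[270,240],[212,180]])/1.5,z);print(z,X.round(3).tolist(),(proj("top",X)-[210,225]).round(1).tolist())
E
```

```text
0.05 [[0.47, -0.003, 0.05], [0.454, 0.022, 0.05], [0.409, -0.007, 0.05]] [[47.6, 20.4], [37.4, 26.6], [48.4, 44.5]]
0.1 [[0.46, 0.017, 0.1], [0.447, 0.038, 0.1], [0.411, 0.014, 0.1]] [[39.0, 26.8], [30.2, 32.2], [39.7, 47.7]]
0.13 [[0.455, 0.03, 0.13], [0.443, 0.048, 0.13], [0.412, 0.027, 0.13]] [[33.4, 31.0], [25.4, 35.8], [34.0, 49.8]]
0.16 [[0.449, 0.042, 0.16], [0.439, 0.057, 0.16], [0.413, 0.04, 0.16]] [[27.3, 35.5], [20.3, 39.8], [27.8, 52.1]]
0.19 [[0.443, 0.054, 0.19], [0.435, 0.067, 0.19], [0.414, 0.052, 0.19]] [[20.7, 40.4], [14.7, 44.1], [21.1, 54.5]]
```

View pics/t3.png

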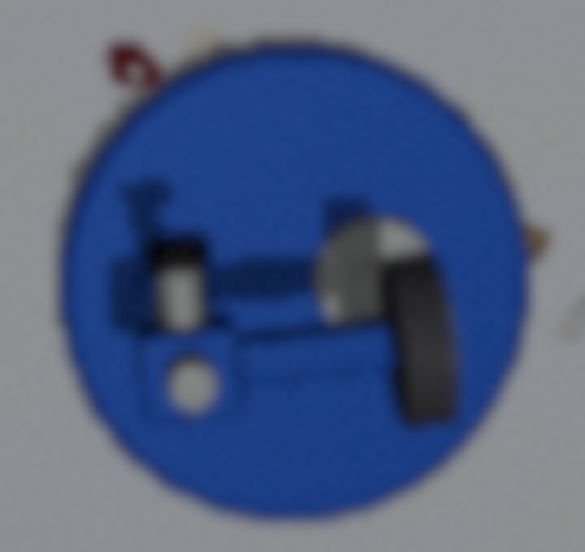

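>>> {"method": "arm_command", "body": {
  "targets": [0.055,-0.012,0.012,0,0.6,0.57,0.1,0,0,0,0.8,0,0,0.1,0,0,0,0.8,0,0,0.1,0,0,0,0.8,0,0,0.1,0,0,0,0.8,0,0,0.1,0,0,0,0,0,0,0.1]
}}

```text
time: 2.23
ee_pos: [0.5157, 0.1173, 0.0751]
eef_rot: [0.066, 0.704, -0.063, 0.705]
ft_force: [-0.5, -0.8, 0.2]
width: 0.0089
```

```bash
python3 - <<'E'
from h import *
im=shot("w2"); cv2.imwrite("pics/w2b.png",cv2.resize(im,None,fx=1.5,fy=1.5))
t=camera("top")[:,:,::-1];cv2.imwrite("pics/top2.png",t);cv2.imwrite("pics/top2c.png",cv2.resize(t[100:300,150:320],None,fx=3,fy=3,interpolation=2))
E
```

```text
t 2.2333 pos [0.5157 0.1173 0.0751] yaw -0.1822 down [ 0.002  0.005 -1.   ] F [-0.52 -0.8   0.16] w 0.0089
```

View pics/w2b.png

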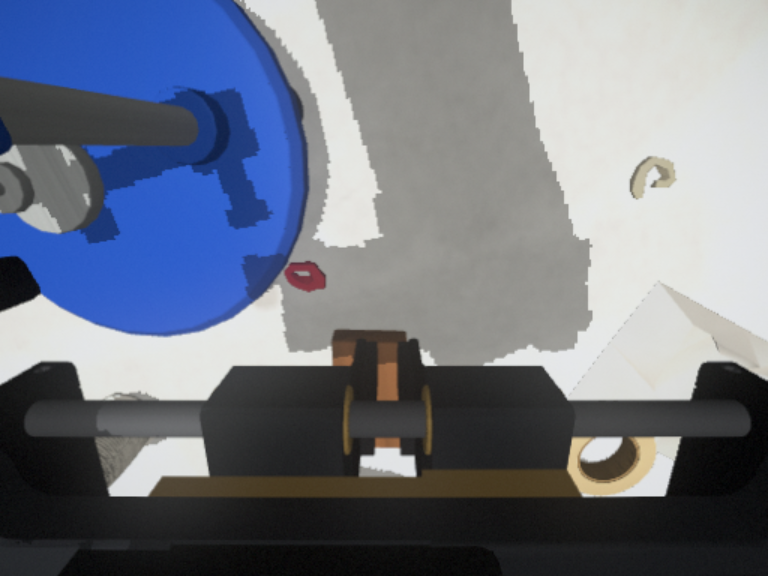

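View pics/top2c.png

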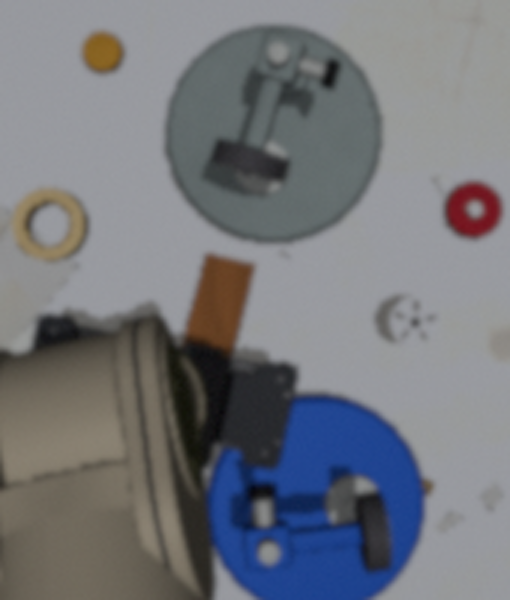

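```bash
python3 - <<'E'
from h import *
c=calibration("wrist");W=np.load("pics/w2.npy")
im=cv2.imread("pics/w2.png");w=im[205:265,205:285];cv2.imwrite("pics/w2c.png",cv2.resize(w,None,fx=9,fy=9,interpolation=2))
X=wray(c,W,np.array([[333,331],[405,331.5],[334,341],[405,341]])/1.5,[0,0,.018,.018]);print(X.round(4))
d=X[1]-X[0];print(X[:2].mean(0),"heading",-np.arctan2(d[0],d[1]),np.hypot(*d[:2]))
s=read_state();R=Ro.from_quat(s["eef_rot"]).as_matrix();
for h in (X[:2].mean(0),X[2:].mean(0)): print("heel in tool",(R.T@(h-s["ee_pos"])).round(4))
E
```

```text
[[ 0.5284  0.0814  0.    ]
 [ 0.5373  0.1272 -0.    ]
 [ 0.5277  0.0844  0.018 ]
 [ 0.5356  0.1266  0.018 ]]
[ 5.32812176e-01  1.04312328e-01 -1.38777878e-17] heading -0.19211495883780388 0.04658708887940177
heel in tool [ 0.0785 -0.0107  0.017 ]
heel in tool [ 0.0605 -0.0096  0.0157]
```

View pics/w2c.png

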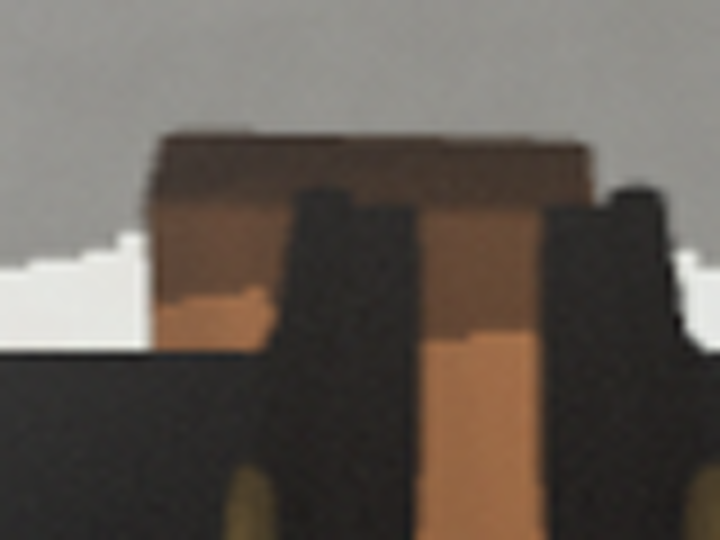

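>>> {"method": "arm_command", "body": {
  "targets": [0,0,0,0,-0.3,-0.16,0.1,0,0,0,0.65,0,0,0.1,0,0,0,0.65,0,0,0.1,0,0,0,0.65,0,0,0.1,0,0,0,0,0,0,0.1]
}}

```text
time: 2.75
ee_pos: [0.5161, 0.112, 0.0365]
eef_rot: [0.068, 0.699, -0.06, 0.71]
ft_force: [-0.3, -0.4, -0.2]
width: 0.0085
```

>>> {"method": "arm_command", "body": {
  "targets": [0,0.02,0,0.2,0,0,0.1,0,0,0,0.2,0,0,0.1,0,0,0,0,0,0,0.1]
}}

```text
time: 3.0
ee_pos: [0.5177, 0.1123, 0.0297]
eef_rot: [0.07, 0.703, -0.059, 0.705]
ft_force: [0.1, -0.1, -0.2]
width: 0.0088
```

```bash
cat >> h.py <<'E'
def st():
    s=read_state(); R=Ro.from_quat(s["eef_rot"]).as_matrix()
    e=R.T@np.array([0,0,-1.]) # want (1,0,0)
    print("t",round(s["time"],2),"pos",s["ee_pos"].round(4),"yaw",np.arctan2(R[1,2],R[0,2]).round(4),"fix wy,wz units",(-e[2]/.7854).round(3),(e[1]/.7854).round(3),"F",s["ft_force"].round(2),"M",s["torque"].round(2))
    return s,R
E
python3 -c "
from h import *
st()"
```

```text
t 3.0 pos [0.5177 0.1123 0.0297] yaw -0.1816 fix wy,wz units 0.001 -0.02 F [ 0.09 -0.08 -0.15] M [-0.01  0.02 -0.03]
```

>>> {"method": "arm_command", "body": {
  "targets": [0.03,0,-0.02,0.13,0,0.15,0.1,0.03,0,0,0,0,0.15,0.1,0.03,0,0,0,0,0.15,0.1,0.03,0,0,0,0,0.15,0.1,0.03,0,0,0,0,0.15,0.1,0.03,0,0,0,0,0.15,0.1]
}}

```text
time: 3.5
ee_pos: [0.5429, 0.1068, 0.0302]
eef_rot: [0.118, 0.696, -0.116, 0.699]
ft_force: [0.3, 0.5, -0.7]
width: 0.0088
```

```bash
python3 - <<'E'
from h import *
st();im=shot("w3"); t=camera("top")[:,:,::-1];cv2.imwrite("pics/top3.png",t)
a=cv2.resize(im[195:265,190:320],None,fx=5,fy=5,interpolation=2);cv2.imwrite("pics/w3c.png",a)
cv2.imwrite("pics/top3c.png",cv2.resize(t[100:240,170:300],None,fx=4.2,fy=4.2,interpolation=2))
E
```

```text
t 3.5 pos [0.5429 0.1068 0.0302] yaw -0.333 fix wy,wz units 0.005 -0.005 F [ 0.26  0.48 -0.65] M [-0.02  0.03 -0.01]
t 3.5 pos [0.5429 0.1068 0.0302] yaw -0.333 down [ 0.005  0.003 -1.   ] F [ 0.26  0.48 -0.65] w 0.0088
```

View pics/w3c.png

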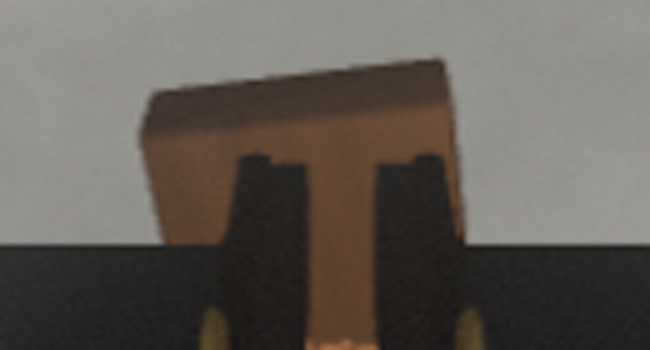

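View pics/top3c.png

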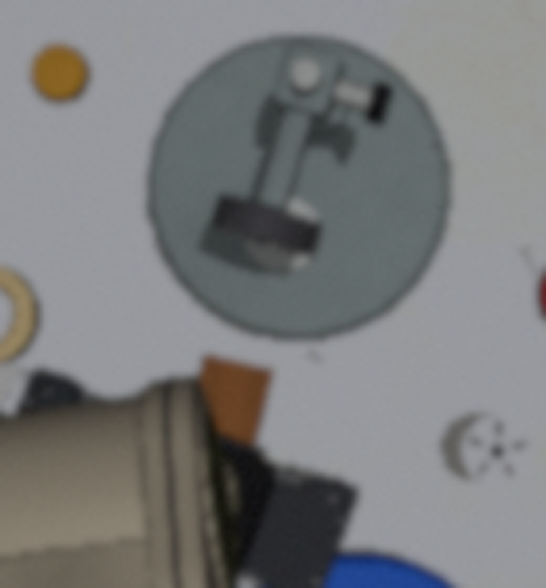

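```bash
python3 - <<'E'
from h import *
c=calibration("wrist");W=np.load("pics/w3.npy")
T=np.linalg.inv(c["tool_from_camera"])
P=np.array([[.022,0,-.0095],[.022,0,.0095],[.022,.02,-.0095],[.022,-.02,-.0095],[0,.02,-.0095],[0,-.02,-.0095],[.003,0.004,0],[.003,-0.004,0]])
px=cv2.projectPoints((P@T[:3,:3].T+T[:3,3]),np.zeros(3),np.zeros(3),c["camera_matrix"],c["D"])[0].reshape(-1,2)
print(px.round(1)); print(((px-[190,195])*5).round(0))
X=wray(c,W,np.array([[148,95],[442,60],[145,135],[450,103]])/5+[190,195],[0,0,.018,.018]);print(X.round(4))
E
```

```text
[[256.2 213.9]
 [256.2 236.8]
 [282.8 213.9]
 [229.6 213.9]
 [285.6 226. ]
 [226.4 226. ]
 [261.8 236.7]
 [250.3 236.7]]
[[331.  94.]
 [331. 209.]
 [464.  94.]
 [198.  95.]
 [478. 155.]
 [182. 155.]
 [359. 209.]
 [302. 209.]]
[[0.5277 0.0817 0.    ]
 [0.5373 0.1271 0.    ]
 [0.5274 0.0839 0.018 ]
 [0.5371 0.1269 0.018 ]]
```

```bash
python3 - <<'E'
from h import *
t=camera("scene")[:,:,::-1];cv2.imwrite("pics/sc3.png",t)
s,R=st()
for x in (0,.022): print(proj("scene",[s["ee_pos"]+R@np.array([x,y,z]) for y,z in((.02,.0095),(-.02,.0095),(-.02,-.0095))]).round(1).tolist())
cv2.imwrite("pics/sc3c.png",cv2.resize(t[140:260,160:300],None,fx=5,fy=5,interpolation=2))
E
```

```text
t 3.65 pos [0.5425 0.1067 0.0299] yaw -0.3311 fix wy,wz units 0.005 -0.004 F [ 0.5   0.25 -0.17] M [-0.01  0.02 -0.01]
[[221.5, 183.1], [223.6, 193.3], [217.1, 194.2]]
[[221.8, 188.0], [223.8, 198.1], [217.4, 199.0]]
```

View pics/sc3c.png

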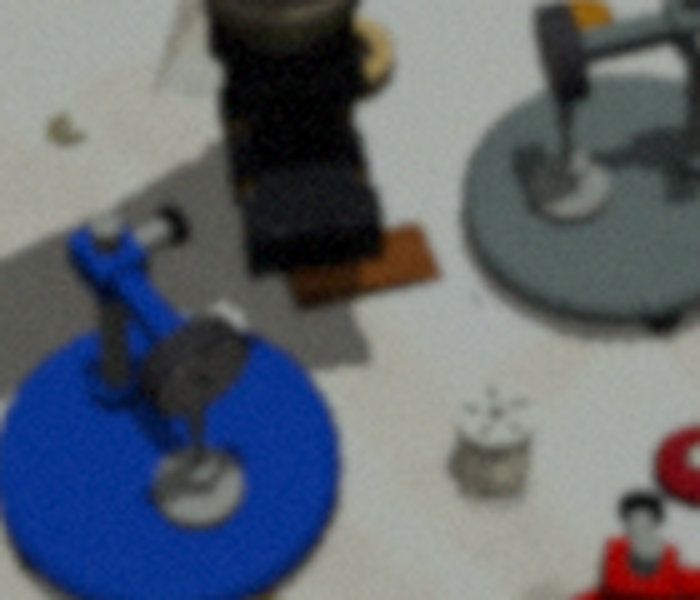

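```bash
python3 - <<'E'
from h import *
s,R=st()
for x in (-.07,-.048,-.03,0): print(x,[[((a-[160,140])*5).round(0).tolist()] for a in proj("scene",[s["ee_pos"]+R@np.array([x,-.095,z]) for z in(-.0375,.0375)])])
W=np.load("pics/w3.npy")
print(W[:3,3])
E
```

```text
t 3.65 pos [0.5425 0.1067 0.0299] yaw -0.3311 fix wy,wz units 0.005 -0.004 F [ 0.5   0.25 -0.17] M [-0.01  0.02 -0.01]
-0.07 [[[248.0, 300.0]], [[386.0, 281.0]]]
-0.048 [[[251.0, 325.0]], [[386.0, 306.0]]]
-0.03 [[[252.0, 346.0]], [[387.0, 327.0]]]
0 [[[255.0, 379.0]], [[387.0, 360.0]]]
[0.46193357 0.13538619 0.19773421]
```

View pics/w3.png

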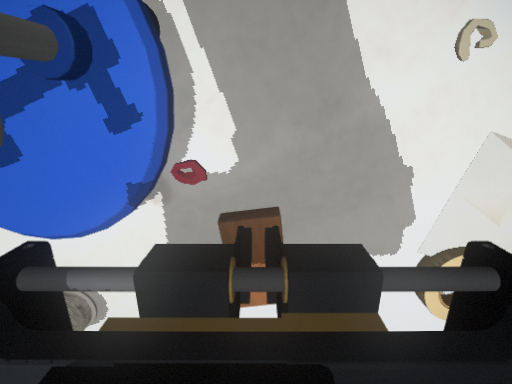

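>>> {"method": "arm_command", "body": {
  "targets": [-0.036,0,0,-0.1,0,-0.2,0.1,-0.036,0,0,0,0,-0.2,0.1,-0.036,0,0,0,0,-0.2,0.1,-0.036,0,0,0,0,-0.2,0.1,-0.036,0,0,0,0,-0.2,0.1,0,0,0,0,0,0,0.1]
}}

```text
time: 4.15
ee_pos: [0.5144, 0.1144, 0.0322]
eef_rot: [0.061, 0.704, -0.06, 0.705]
ft_force: [-0.5, -0.7, 0.5]
width: 0.0085
```

```bash
python3 - <<'E'
from h import *
s,R=st();h=np.array([.5327,.1043,0]);print((R.T@(h-s["ee_pos"])).round(4))
im=shot("w4");cv2.imwrite("pics/w4c.png",cv2.resize(im[180:280,170:340],None,fx=4,fy=4,interpolation=2))
E
```

```text
t 4.15 pos [0.5144 0.1144 0.0322] yaw -0.1713 fix wy,wz units 0.003 -0.003 F [-0.48 -0.67  0.47] M [ 0.01 -0.02  0.  ]
[ 0.0323 -0.0069  0.0196]
t 4.15 pos [0.5144 0.1144 0.0322] yaw -0.1713 down [ 0.003  0.002 -1.   ] F [-0.48 -0.67  0.47] w 0.0085
```

View pics/w4c.png

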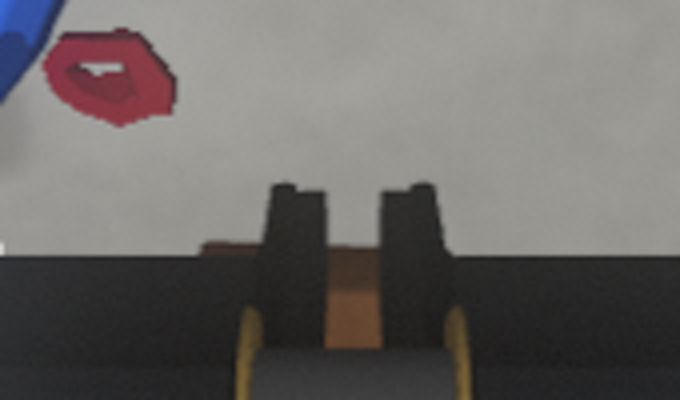

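>>> {"method": "arm_command", "body": {
  "targets": [0,0,0,0.2,-0.16,0,0.1,0,0,0,0.2,0,0,0.1,0,0,0,0,0,0,0.1]
}}

```text
time: 4.45
ee_pos: [0.5146, 0.11, 0.0218]
eef_rot: [0.062, 0.703, -0.06, 0.706]
ft_force: [-1.1, 0.2, 0.5]
width: 0.0088
```

>>> {"method": "arm_command", "body": {
  "targets": [0,0,0,0.2,0,0,0.1,0,0,0,0,0,0,0.1]
}}

```text
time: 4.62
ee_pos: [0.5146, 0.1095, 0.0158]
eef_rot: [0.063, 0.703, -0.061, 0.706]
ft_force: [-0.3, 0.1, -0.2]
width: 0.0087
```

```bash
python3 - <<'E'
from h import *
s,R=st();h=np.array([.5327,.1043,0]);print((R.T@(h-s["ee_pos"])).round(4))
im=shot("w5");cv2.imwrite("pics/w5c.png",cv2.resize(im[180:280,170:340],None,fx=4,fy=4,interpolation=2))
E
```

```text
t 4.62 pos [0.5146 0.1095 0.0158] yaw -0.1747 fix wy,wz units 0.004 -0.004 F [-0.27  0.13 -0.17] M [-0.    0.02  0.03]
[ 0.0158 -0.002   0.0186]
t 4.6167 pos [0.5146 0.1095 0.0158] yaw -0.1747 down [ 0.004  0.002 -1.   ] F [-0.27  0.13 -0.17] w 0.0087
```

View pics/w5c.png

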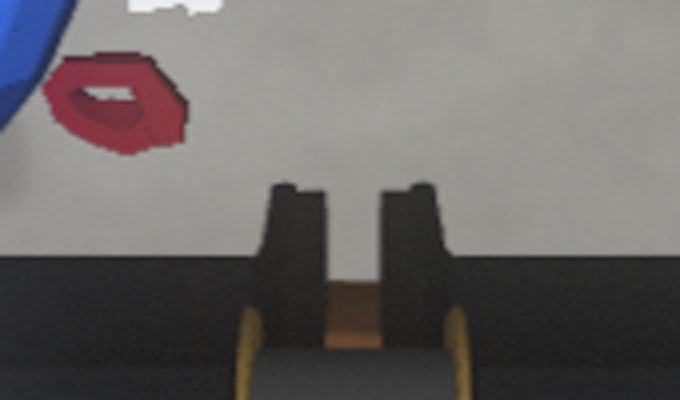

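The stated 22 mm from TCP to fingertips doesn't hold here. The TCP is at 16 mm height and nothing touches, and the wrist view puts the tips about level with the TCP. I'll go down in small steps and watch the force.

>>> {"method": "arm_command", "body": {
  "targets": [0,0,0,0.16,0,0,0.1,0,0,0,0,0,0,0.1]
}}

```text
time: 4.83
ee_pos: [0.5151, 0.1096, 0.0118]
eef_rot: [0.063, 0.703, -0.061, 0.706]
ft_force: [-0.7, -0.8, -0.0]
width: 0.0087
```

>>> {"method": "arm_command", "body": {
  "targets": [0,0,0,0.14,0,0,0.1,0,0,0,0,0,0,0.1]
}}

```text
time: 5.0
ee_pos: [0.5153, 0.1096, 0.008]
eef_rot: [0.063, 0.703, -0.061, 0.706]
ft_force: [-0.8, -0.8, -0.1]
width: 0.0091
```

>>> {"method": "arm_command", "body": {
  "targets": [0.03,0,0,0,0,0.15,0.1,0.03,0,0,0,0,0.15,0.1,0.03,0,0,0,0,0.15,0.1,0.03,0,0,0,0,0.12,0.1,0,0,0,0,0,0,0.1]
}}

```text
time: 5.42
ee_pos: [0.531, 0.1065, 0.0082]
eef_rot: [0.1, 0.699, -0.098, 0.702]
ft_force: [0.5, -0.4, -0.3]
width: 0.0084
```

```bash
cat >> h.py <<'E'
def look(tag):
    s,R=st(); im=shot(tag); t=camera("top")[:,:,::-1]; cv2.imwrite(f"pics/{tag}t.png",t)
    a=cv2.resize(im[180:280,170:340],(680,400),interpolation=2); b=cv2.resize(t[100:240,170:300],(520,560),interpolation=2)
    # wedge nose from top
    hsv=cv2.cvtColor(t,cv2.COLOR_BGR2HSV); m=cv2.inRange(hsv,(4,110,50),(18,255,220)); m[:,:190]=0;m[:,260:]=0;m[:150]=0;m[230:]=0
    k=max(cv2.findContours(m,0,1)[0],key=cv2.contourArea); q=k.reshape(-1,2)
    cv2.imwrite(f"pics/{tag}c.png",cv2.resize(np.vstack([a[:200],cv2.copyMakeBorder(b,0,0,0,160,0)])[:760],None,fx=.78,fy=.78))
    g=t[:,:,2]; mm=np.uint8(g<113)*255; mm[:100]=0;mm[184:]=0;mm[:,:198]=0;mm[:,284:]=0
    kk=max(cv2.findContours(mm,0,1)[0],key=cv2.contourArea); e=cv2.fitEllipse(cv2.convexHull(kk)); print("gauge C",ray("top",[e[0]],.037)[0].round(4),"wedge top px bbox",cv2.boundingRect(k))
E
python3 -c "
from h import *
look('w6')"
```

```text
t 5.42 pos [0.531  0.1065 0.0082] yaw -0.2798 fix wy,wz units 0.005 -0.005 F [ 0.51 -0.39 -0.25] M [-0.04  0.03 -0.02]
t 5.4167 pos [0.531  0.1065 0.0082] yaw -0.2798 down [ 0.005  0.002 -1.   ] F [ 0.51 -0.39 -0.25] w 0.0084
gauge C [0.7285 0.0479 0.037 ] wedge top px bbox (218, 183, 18, 27)
```

View pics/w6c.png

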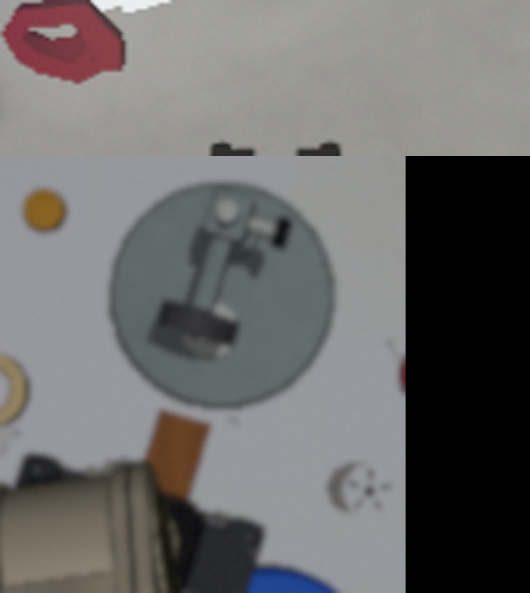

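```bash
cat >> h.py <<'E'
def nose(tag):
    t=cv2.imread(f"pics/{tag}t.png"); hsv=cv2.cvtColor(t,cv2.COLOR_BGR2HSV); m=cv2.inRange(hsv,(4,110,50),(18,255,220)); m[:,:190]=0;m[:,260:]=0;m[:150]=0;m[230:]=0
    k=max(cv2.findContours(m,0,1)[0],key=cv2.contourArea); q=k.reshape(-1,2).astype(float)
    c=q[[np.argmin(q@np.array(v)) for v in ((1,1),(-.3,1),)]]; # top-left, top-right-ish
    # edges: left/right lines fit for heading
    rows=range(int(q[:,1].min())+6,int(q[:,1].max())-5); L=[];Rr=[]
    for r in rows:
        xs=np.where(m[r])[0]; L.append((xs.min(),r)); Rr.append((xs.max()+1,r))
    out=[]
    for E in (L,Rr):
        vx,vy,_,_=cv2.fitLine(np.array(E,np.float32),2,0,.01,.01).ravel(); out.append(-np.arctan2(vx*np.sign(-vy),abs(vy))+.0284)
    print("nose corners",c,ray("top",c,.0015).round(4)[:,:2].tolist(),"heading L,R",np.round(out,3))
E
python3 -c "
from h import *
nose('w6')
cv2.imwrite('pics/w6d.png',cv2.resize(cv2.imread('pics/w6.png')[180:280,170:340],None,fx=4,fy=4))
cv2.imwrite('pics/w6e.png',cv2.resize(cv2.imread('pics/w6t.png')[170:230,195:265],None,fx=8,fy=8,interpolation=2))"
```

```text
nose corners [[222. 183.]
 [234. 186.]] [[0.6284, 0.0965], [0.6212, 0.0639]] heading L,R [ 0.017 -0.264]
```

View pics/w6d.png

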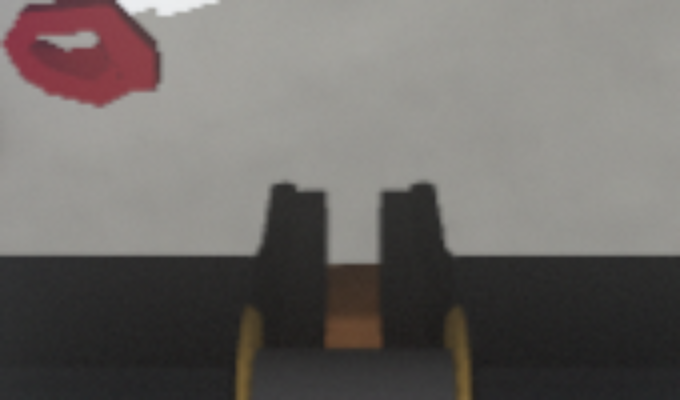

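View pics/w6e.png

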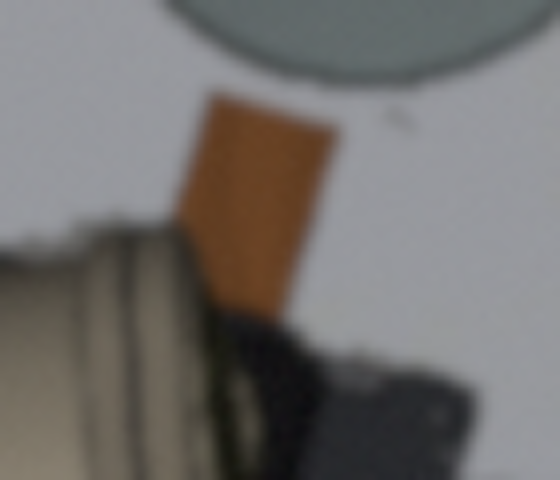

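>>> {"method": "arm_command", "body": {
  "targets": [0,0,0,0,0,-0.12,0.1,0.01,0,0,0,-0.16,0,0.1,0,0,0,0,0,0.16,0.1,0,0,0,0,0,0.16,0.1,0,0,0,0,0,0.16,0.1,0,0,0,0,0,0.16,0.1,0,0,0,0,0,0.16,0.1,0,0,0,0,0,0,0.1]
}}

```text
time: 6.18
ee_pos: [0.5469, 0.097, 0.0083]
eef_rot: [0.101, 0.698, -0.099, 0.701]
ft_force: [-0.0, -0.1, 0.0]
width: 0.0085
```

```bash
python3 -c "
from h import *
look('w7')
cv2.imwrite('pics/w7d.png',cv2.resize(cv2.imread('pics/w7.png')[180:280,170:340],None,fx=4,fy=4))
cv2.imwrite('pics/w7e.png',cv2.resize(cv2.imread('pics/w7t.png')[160:220,195:265],None,fx=8,fy=8,interpolation=2))"
```

```text
t 6.18 pos [0.5469 0.097  0.0083] yaw -0.2848 fix wy,wz units 0.005 -0.005 F [-0.03 -0.09  0.02] M [ 0.09 -0.01  0.01]
t 6.1833 pos [0.5469 0.097  0.0083] yaw -0.2848 down [ 0.005  0.003 -1.   ] F [-0.03 -0.09  0.02] w 0.0085
gauge C [0.7255 0.0491 0.037 ] wedge top px bbox (221, 178, 17, 26)
```

View pics/w7d.png

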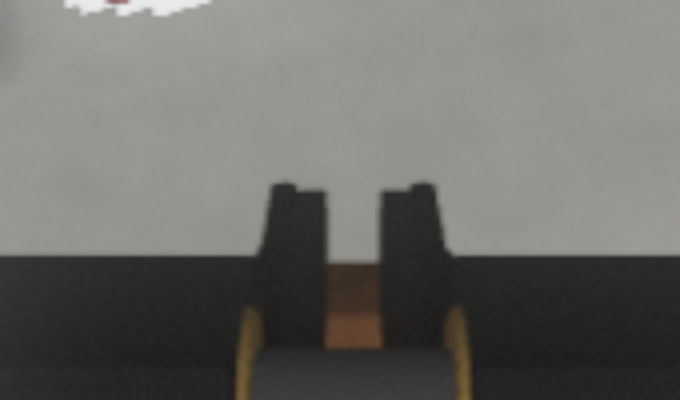

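View pics/w7e.png

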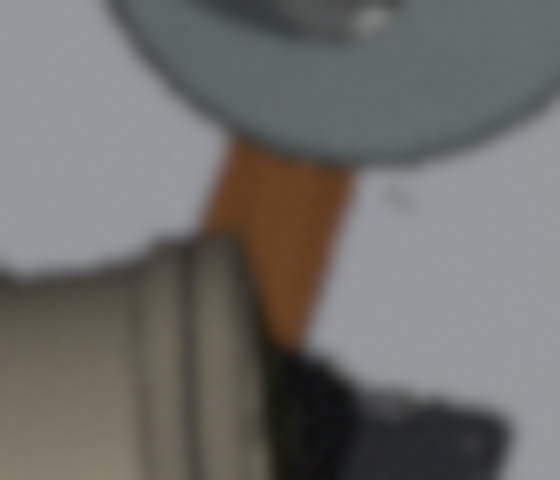

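```bash
python3 - <<'E'
from h import *
F=np.array([.653,.0705]);th=-.29;x=np.array([np.cos(th),np.sin(th)]);y=np.array([-x[1],x[0]])
for p in [((226+352)/16+195,175/8+160),((215+336)/16+195,220/8+160)]:
    X=ray("top",[p],.007)[0,:2];r=X-F;print(X.round(4),"along",(r@x).round(4),"lat",(r@y).round(4))
s,R=st();r=s["ee_pos"][:2]-F;print("tcp",r@x,r@y)
E
```

```text
[0.6318 0.0716] along -0.0206 lat -0.005
[0.6166 0.0757] along -0.0363 lat -0.0054
t 6.28 pos [0.5462 0.0972 0.0081] yaw -0.2846 fix wy,wz units 0.004 -0.005 F [-0.35 -0.41 -0.44] M [ 0.04  0.04 -0.02]
tcp -0.10999518374058777 -0.00491271746160477
```

>>> {"method": "arm_command", "body": {
  "targets": [0,0,-0.005,0,0,0.16,0.1,0,0,0,0,0,0.16,0.1,0,0,0,0,0,0.16,0.1,0,0,0,0,0,0.16,0.1,0,0,0,0,0,0.16,0.1]
}}

```text
time: 6.7
ee_pos: [0.5593, 0.0944, 0.0071]
eef_rot: [0.099, 0.704, -0.1, 0.696]
ft_force: [-8.7, 3.2, 6.3]
width: 0.0088
```

```bash
cat >> h.py <<'E'
def prog(tag):
    F=np.array([.653,.0705]);th=-.29;x=np.array([np.cos(th),np.sin(th)]);y=np.array([-x[1],x[0]])
    s,R=st();r=s["ee_pos"][:2]-F;print("tcp along",(r@x).round(4),"lat",(r@y).round(4))
    im=shot(tag);t=camera("top")[:,:,::-1];q=camera("scene")[:,:,::-1]
    cv2.imwrite(f"pics/{tag}t.png",t);cv2.imwrite(f"pics/{tag}s.png",q)
    a=cv2.resize(im[210:270,205:310],(390,223),interpolation=2);b=cv2.resize(t[100:210,195:290],(390,452),interpolation=2)[:375]
    c=cv2.resize(q[120:220,230:325],(400,421),interpolation=2)
    b=np.vstack([a,b]);c=cv2.copyMakeBorder(c,0,len(b)-421,0,0,0);cv2.imwrite(f"pics/{tag}c.png",np.hstack([b,c]))
E
python3 -c "
from h import *
prog('p1')"
```

```text
t 6.7 pos [0.5593 0.0944 0.0071] yaw -0.2812 fix wy,wz units -0.015 0.004 F [-8.7   3.22  6.3 ] M [ 0.36  1.93 -0.03]
tcp along -0.0966 lat -0.0039
t 6.7 pos [0.5593 0.0944 0.0071] yaw -0.2812 down [-0.012  0.    -1.   ] F [-8.7   3.22  6.3 ] w 0.0088
```

View pics/p1c.png

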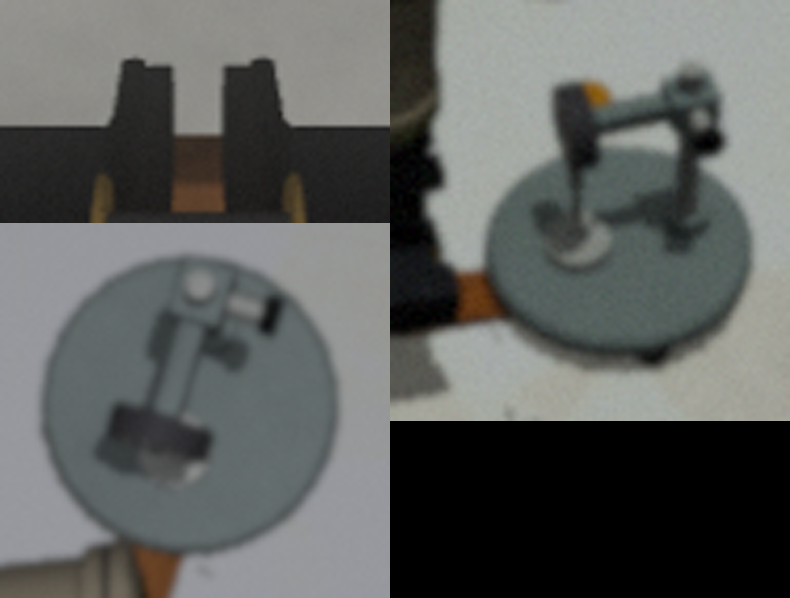

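>>> {"method": "arm_command", "body": {
  "targets": [0,-0.015,0,0,0,0.2,0.1,0,0,0,0,0,0.2,0.1,0,0,0,0,0,0.2,0.1]
}}

```text
time: 7.1
ee_pos: [0.5699, 0.0925, 0.0065]
eef_rot: [0.097, 0.704, -0.099, 0.697]
ft_force: [-8.1, 2.2, 6.8]
width: 0.0091
```

```bash
cat >> h.py <<'E'
def gc(tag):
    t=cv2.imread(f"pics/{tag}t.png" if tag!="top0" else "pics/top0.png"); g=t[:,:,2]; mm=np.uint8(g<113)*255; mm[:100]=0;mm[180:]=0;mm[:,:198]=0;mm[:,284:]=0
    k=max(cv2.findContours(mm,0,1)[0],key=cv2.contourArea); h=cv2.convexHull(k).reshape(-1,2); h=h[h[:,1]<170]; A=np.c_[2.*h,np.ones(len(h))]
    s=np.linalg.lstsq(A,(h.astype(float)**2).sum(1),rcond=None)[0]; print(tag,"C px",s[:2].round(2),"r",np.sqrt(s[2]+s[:2]@s[:2]).round(2),ray("top",[s[:2]],.037)[0].round(4))
E
python3 -c "
from h import *
prog('p2')
for t in ('top0','w6','p1','p2'): gc(t)"
```

```text
t 7.1 pos [0.5699 0.0925 0.0065] yaw -0.2787 fix wy,wz units -0.011 0.005 F [-8.14  2.15  6.85] M [ 0.35  1.81 -0.01]
tcp along -0.0859 lat -0.0027
t 7.1 pos [0.5699 0.0925 0.0065] yaw -0.2787 down [-0.01  -0.002 -1.   ] F [-8.14  2.15  6.85] w 0.0091
top0 C px [240.59 144.29] r 36.35 [0.7287 0.0479 0.037 ]
w6 C px [240.6  144.28] r 36.04 [0.7287 0.0479 0.037 ]
p1 C px [240.73 143.95] r 36.04 [0.7296 0.0476 0.037 ]
p2 C px [240.96 143.27] r 35.98 [0.7314 0.047  0.037 ]
```

View pics/p2c.png

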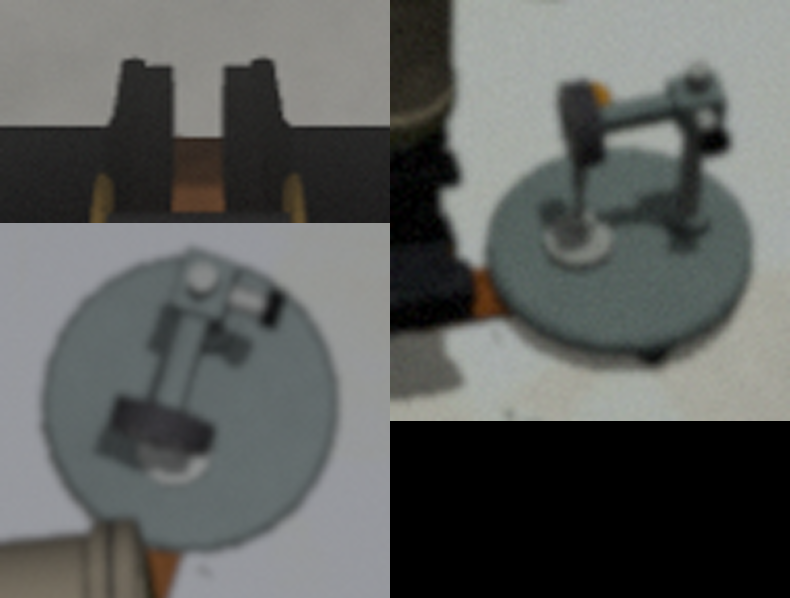

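>>> {"method": "arm_command", "body": {
  "targets": [0,0,0,0,0,0.2,0.1,0,0,0,0,0,0.2,0.1,0,0,0,0,0,0.2,0.1]
}}

```text
time: 7.5
ee_pos: [0.5816, 0.09, 0.0061]
eef_rot: [0.097, 0.706, -0.099, 0.695]
ft_force: [-7.4, 1.0, 6.2]
width: 0.0087
```

```bash
python3 -c "
from h import *
prog('p3')
gc('p3')"
```

```text
t 7.5 pos [0.5816 0.09   0.0061] yaw -0.2769 fix wy,wz units -0.019 0.006 F [-7.41  1.04  6.21] M [ 0.38  1.71 -0.04]
tcp along -0.074 lat -0.0017
t 7.5 pos [0.5816 0.09   0.0061] yaw -0.2769 down [-0.015 -0.001 -1.   ] F [-7.41  1.04  6.21] w 0.0087
p3 C px [239.1  145.65] r 38.13 [0.725  0.0517 0.037 ]
```

View pics/p3c.png

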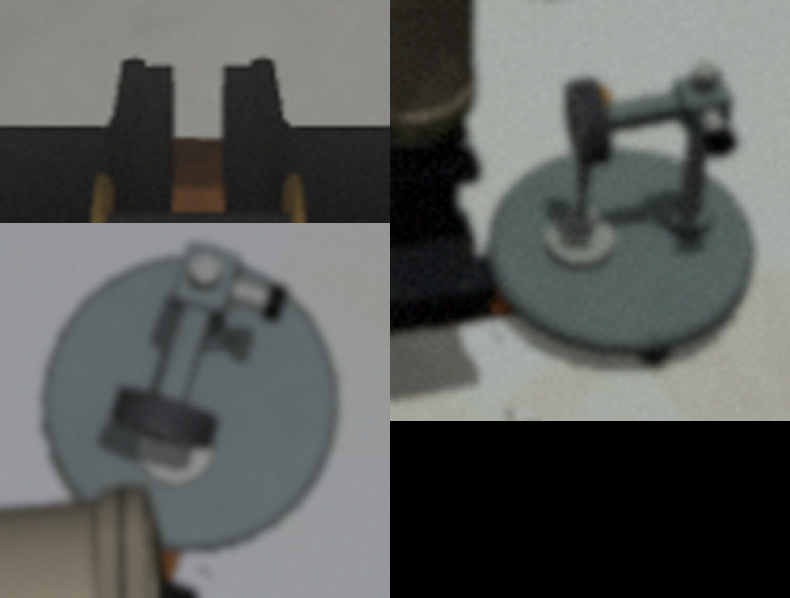

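>>> {"method": "arm_command", "body": {
  "targets": [0,-0.015,0,0,0,0.18,0.1,0,0,0,0,0,0.15,0.1]
}}

```text
time: 7.82
ee_pos: [0.5888, 0.0882, 0.0058]
eef_rot: [0.096, 0.702, -0.099, 0.699]
ft_force: [-8.8, 2.4, 7.6]
width: 0.0087
```

```bash
python3 -c "
from h import *
prog('p4')"
```

```text
t 7.82 pos [0.5888 0.0882 0.0058] yaw -0.2766 fix wy,wz units -0.004 0.006 F [-8.76  2.38  7.64] M [ 0.42  1.81 -0.04]
tcp along -0.0666 lat -0.0014
t 7.8167 pos [0.5888 0.0882 0.0058] yaw -0.2766 down [-0.004 -0.004 -1.   ] F [-8.76  2.38  7.64] w 0.0087
```

View pics/p4c.png

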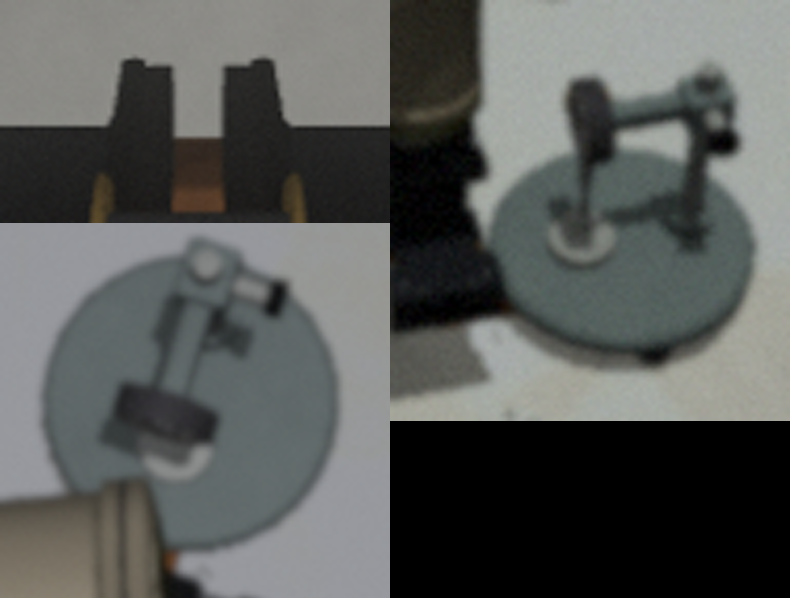

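```bash
python3 -c "
from h import *
for O in ((.7313,.0469),(.7320,.047)):
  for z in (.18,.19):
    p=np.r_[np.array(O)+.05*np.array([.958,-.286]),z];print(proj('top',[p]),(proj('top',[p])-[195,100])*4.1+[0,223], proj('scene',[p]))
# tilted start expected column top
x=np.array([.958,-.286]);a=.1
for z in (.18,.19):
  q=np.array([.7313,.0469])+x*(.05*np.cos(a)-z*np.sin(a));print('start',proj('top',[np.r_[q,z*np.cos(a)+.05*np.sin(a)]]))
im=cv2.imread('pics/p4t.png')[95:185,195:285];cv2.imwrite('pics/p4z.png',cv2.resize(im,None,fx=6.6,fy=6.6,interpolation=2))"
```

```text
[[245.57198443 110.94548618]] [[207.34513618 267.87649335]] [[305.75444125 139.32854698]]
[[245.44797083 109.75243028]] [[206.83668041 262.98496415]] [[306.11186978 136.67328712]]
[[245.53570402 110.62728627]] [[207.19638646 266.57187372]] [[305.94459287 139.22179789]]
[[245.41121318 109.43004781]] [[206.68597405 261.66319602]] [[306.30302164 136.56649265]]
start [[242.89900662 118.34005836]]
start [[242.59375956 117.68146566]]
```

View pics/p4z.png

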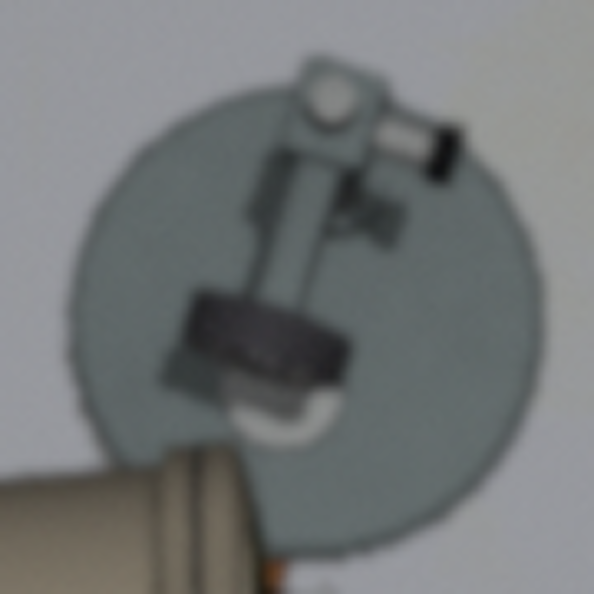

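```bash
cat >> h.py <<'E'
def track(tag,ref='p3'):
    A=cv2.imread(f'pics/{ref}t.png',0).astype(np.float32);B=cv2.imread(f'pics/{tag}t.png',0).astype(np.float32)
    o=[]
    for (u0,v0,u1,v1) in ((236,103,268,125),(222,135,252,165)):  # column head; dial
        T=cv2.resize(A[v0:v1,u0:u1],None,fx=8,fy=8,interpolation=2);S=cv2.resize(B[v0-10:v1+10,u0-10:u1+10],None,fx=8,fy=8,interpolation=2)
        r=cv2.matchTemplate(S,T,cv2.TM_CCOEFF_NORMED);_,m,_,l=cv2.minMaxLoc(r);o.append(((l[0]-80)/8,(l[1]-80)/8,round(m,3)))
    # base front-right rim: right portion
    print(tag,"vs",ref,"column,dial shift px",o)
E
python3 -c "
from h import *
track('p1');track('p2');track('p4')"
```

```text
p1 vs p3 column,dial shift px [(-0.75, 2.5, 0.911), (-1.25, 3.75, 0.949)]
p2 vs p3 column,dial shift px [(-0.375, 1.25, 0.967), (-0.5, 1.625, 0.974)]
p4 vs p3 column,dial shift px [(0.25, -0.875, 0.992), (0.25, -1.0, 0.991)]
```

>>> {"method": "arm_command", "body": {
  "targets": [0,0,0,0,0,0.14,0.1]
}}

```text
time: 8.05
ee_pos: [0.5914, 0.0876, 0.0056]
eef_rot: [0.096, 0.702, -0.099, 0.698]
ft_force: [-14.0, 3.9, 10.8]
width: 0.0085
```

```bash
python3 -c "
from h import *
prog('p5');track('p5')"
```

```text
t 8.05 pos [0.5914 0.0876 0.0056] yaw -0.2765 fix wy,wz units -0.006 0.006 F [-14.05   3.89  10.83] M [ 0.7   2.95 -0.04]
tcp along -0.0639 lat -0.0013
t 8.05 pos [0.5914 0.0876 0.0056] yaw -0.2765 down [-0.006 -0.003 -1.   ] F [-14.05   3.89  10.83] w 0.0085
p5 vs p3 column,dial shift px [(0.375, -1.25, 0.989), (0.375, -1.5, 0.977)]
```

Force rose from about 9 to 14.6 N on this step, which is what I'd expect once the far foot comes down. I'll back off and check.

>>> {"method": "arm_command", "body": {
  "targets": [0,0,0,0,0,-0.15,0.1,0,0,0,0,0,-0.3,0.1,0,0,0,0,0,-0.3,0.1,0,0,0,0,0,0,0.1]
}}

```text
time: 8.53
ee_pos: [0.5738, 0.0919, 0.0058]
eef_rot: [0.096, 0.7, -0.1, 0.7]
ft_force: [0.1, -0.2, -0.1]
width: 0.0087
```

```bash
python3 -c "
from h import *
prog('p6');track('p6');track('p6','p5')
cv2.imwrite('pics/p6z.png',np.hstack([cv2.resize(cv2.imread('pics/p6s.png')[120:215,240:330],None,fx=4.4,fy=6,interpolation=2),cv2.resize(cv2.imread('pics/p6t.png')[95:190,195:285],None,fx=4.4,fy=6,interpolation=2)]))
"
```

```text
t 8.53 pos [0.5738 0.0919 0.0058] yaw -0.2776 fix wy,wz units 0.0 0.006 F [ 0.09 -0.21 -0.11] M [ 0.03 -0.   -0.03]
tcp along -0.0821 lat -0.0021
t 8.5333 pos [0.5738 0.0919 0.0058] yaw -0.2776 down [-0.001 -0.005 -1.   ] F [ 0.09 -0.21 -0.11] w 0.0087
p6 vs p3 column,dial shift px [(0.375, -1.25, 0.989), (0.375, -1.375, 0.981)]
p6 vs p5 column,dial shift px [(0.0, 0.0, 1.0), (0.0, 0.0, 0.959)]
```

View pics/p6z.png

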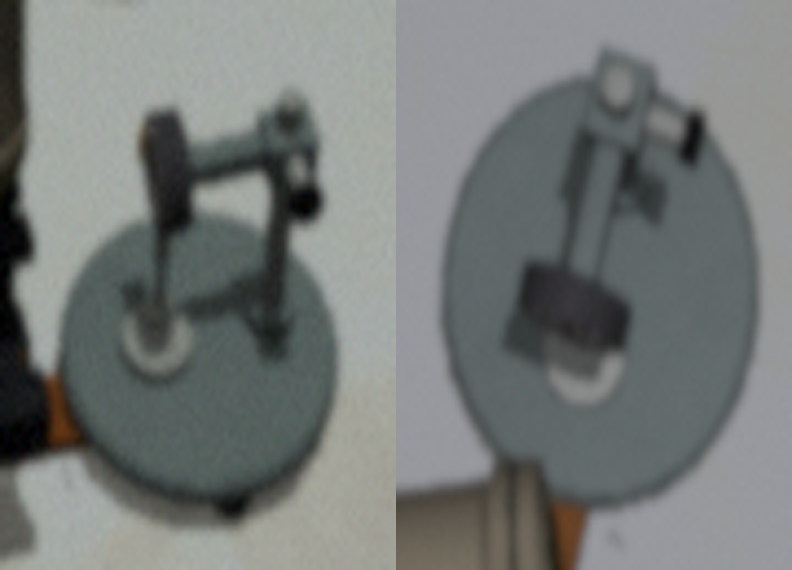

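View pics/p6c.png

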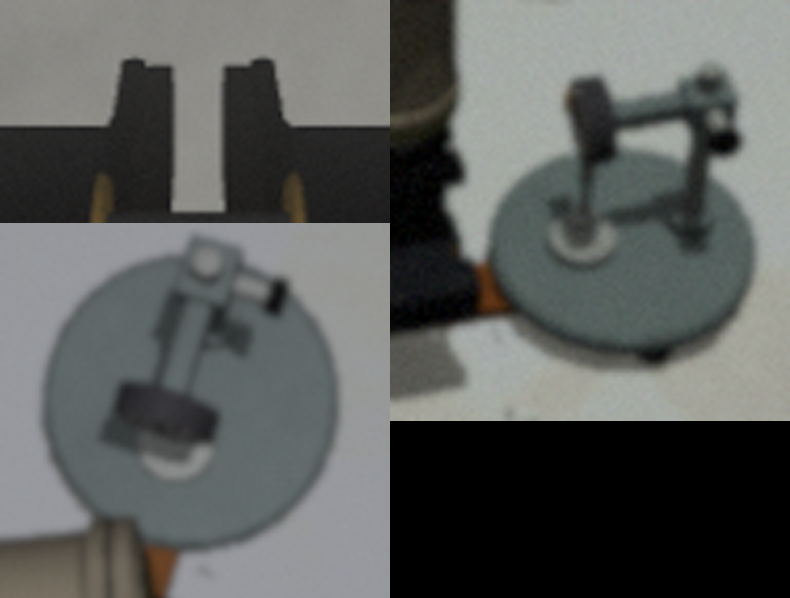

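>>> {"method": "arm_command", "body": {
  "targets": [0,0,0,-0.3,0,-0.15,0.1,0,0,0,-0.6,0,-0.1,0.1,0,0,0,-0.8,0,0,0.1,0,0,0,-0.8,0,0,0.1,0,0,0,-0.8,0,0,0.1,0,0,0,-0.8,0,0,0.1,0,0,0,-0.8,0,0,0.1,0,0,0,-0.8,0,0,0.1,0,0,0,-0.8,0,0,0.1,0,0,0,-0.8,0,0,0.1,0,0,0,-0.8,0.3,-0.2,0.1,0,0,0,-0.5,0.5,-0.2,0.1]
}}

```text
time: 9.68
ee_pos: [0.5632, 0.1113, 0.2345]
eef_rot: [0.098, 0.699, -0.104, 0.7]
ft_force: [0.8, 1.5, 0.2]
width: 0.0085
```

>>> {"method": "arm_command", "body": {
  "targets": [0,0,0,0,0.8,0,0.1,0,0,0,0,1,-0.2,0.1,0,0,0,0,1,-0.2,0.1,0,0,0,0,1,-0.2,0.1,0,0,0,0,1,-0.2,0.1,0,0,0,0,1,-0.2,0.1,0,0,0,0,1,-0.2,0.1,0,0,0,0,1,-0.2,0.1,0,0,0,0,1,0,0.1,0,0,0,0,1,0,0.1,0,0,0,0,0,0,0.1]
}}

```text
time: 10.6
ee_pos: [0.6018, 0.3668, 0.2469]
eef_rot: [0.103, 0.694, -0.103, 0.705]
ft_force: [-0.4, 0.5, -0.4]
width: 0.0086
```

```bash
python3 -c "
from h import *
prog('p7');track('p7','p6');gc('p7')
a=cv2.imread('pics/p7t.png');s=cv2.imread('pics/p7s.png')
cv2.imwrite('pics/p7z.png',np.hstack([cv2.resize(a[95:235,150:320],None,fx=2.35,fy=2.35,interpolation=2),cv2.resize(s[120:220,200:322],(400,329),interpolation=2)])[:600,:800])
w=cv2.resize(a[160:210,205:265],None,fx=10,fy=10,interpolation=2);cv2.imwrite('pics/p7w.png',w)"
```

```text
t 10.6 pos [0.6018 0.3668 0.2469] yaw -0.2931 fix wy,wz units 0.018 -0.003 F [-0.42  0.5  -0.38] M [ 0.08 -0.02  0.  ]
tcp along -0.1338 lat 0.2693
t 10.6 pos [0.6018 0.3668 0.2469] yaw -0.2931 down [ 0.014 -0.002 -1.   ] F [-0.42  0.5  -0.38] w 0.0086
p7 vs p6 column,dial shift px [(0.0, 0.0, 1.0), (0.0, 0.0, 0.999)]
p7 C px [241.26 141.68] r 36.32 [0.7355 0.0464 0.037 ]
```

View pics/p7z.png

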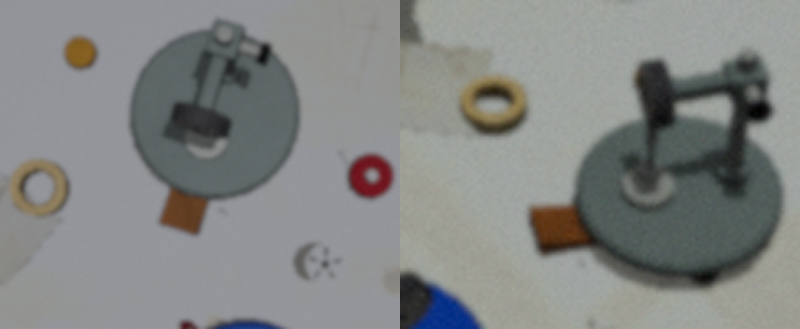

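View pics/p7w.png

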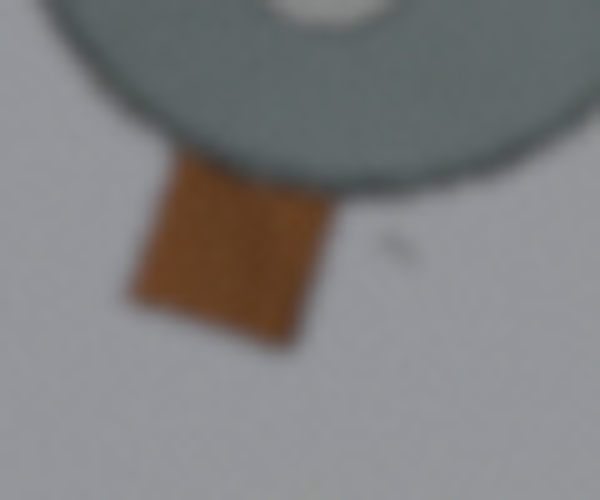

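```bash
python3 - <<'E'
from h import *
def fit(f):
    g=cv2.imread(f)[:,:,2]; mm=np.uint8(g<113)*255; mm[:100]=0;mm[184:]=0;mm[:,:198]=0;mm[:,284:]=0
    hsv=cv2.cvtColor(cv2.imread(f),cv2.COLOR_BGR2HSV); mm[cv2.inRange(hsv,(4,90,40),(20,255,220))>0]=0
    k=max(cv2.findContours(mm,0,1)[0],key=cv2.contourArea); h=cv2.convexHull(k).reshape(-1,2).astype(float); h=h[(h[:,1]>122)]
    A=np.c_[2.*h,np.ones(len(h))]; s=np.linalg.lstsq(A,(h**2).sum(1),rcond=None)[0]; return s[:2]
for f in ("pics/top0.png","pics/p7t.png"):
    c=fit(f); print(f,c,ray("top",[c],.038)[0].round(4))
H=ray("top",[(226.2,192.4)],.018)[0];print("heel",H)
C=ray("top",[fit("pics/p7t.png")],.038)[0]; K=ray("top",[(245.2,109.2)],.19)[0]
d=C[:2]-H[:2];print("heel-centre dist",np.hypot(*d),"ang",np.arctan2(d[1],d[0]))
e=K[:2]-C[:2];print("column from centre",np.hypot(*e),np.arctan2(e[1],e[0]),"(50 when level)")
K0=ray("top",[(242.7,117.0)],.194)[0];e=K0[:2]-ray("top",[fit("pics/top0.png")],.038)[0][:2];print("start",np.hypot(*e))
E
```

```text
pics/top0.png [240.56822541 144.5213818 ] [0.7279 0.0479 0.038 ]
pics/p7t.png [240.6710064  144.31799201] [0.7284 0.0477 0.038 ]
heel [0.6030323 0.0830129 0.018    ]
heel-centre dist 0.13029247700773355 ang -0.2747898007587366
column from centre 0.05393342856753283 -0.2719514284979315 (50 when level)
start 0.03580574586521179
```

The robot is clear. The gauge shows zero shift over the last three views, and the neighbouring things look unmoved. I'm handing in.

```bash
python3 -c "
from bench import *
print(close_job())"
```

```text
the job is handed in; nothing more can be done
None
```

I pushed the wedge, thin end first, under the grey gauge's short foot until it stood about level, then backed off, raised the arm clear and handed in at about 11 s. `close_job` gives no verdict.

**How it was pushed:** I used nearly closed fingertips on the heel only. I first turned the wedge about 0.09 rad to line up with the gauge's axis.

**Checks that agreed:**
- **Push force:** it stayed at about 8–9 N while the gauge rose, then jumped to about 14.6 N on the last 2.7 mm step. That is what the far foot coming down should give.
- **Wedge position:** from the finger position, the nose is about 36 mm past the foot's centre, against the stated 35 mm.
- **Levelling:** in the top view the column head moved 7.8 px in all, against 7.9 px predicted for level.
- **Stillness:** column and dial did not shift at all between the last push, the release and the final view, and the force on the tool was back to about zero.
- **Bystanders:** the tape roll measured within a pixel of its start. The others I judged only by eye, and they looked unmoved.

**Checks that disagreed:**
- **Base outline:** the circle fitted to the base's rim moved only 0.5 mm, where about 3.8 mm was expected. Taken alone, that would put the wedge up to about 5 mm further in, or mean the gauge slid a few millimetres. I gave it less weight because the rim fit is blurred and includes the side wall.
- **Fingertip offset:** the tips seemed to be about level with the TCP, not 22 mm ahead of it. My first approach therefore passed above the wedge without touching it, and I lowered the tool in small steps before pushing.
- **Far foot:** it is hidden under the base in every view, so I could not see it touching the bench.

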